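# Sort two look-alike friction sleds by their drag

## Task

Two look-alike test sleds stand side by side on the aluminium test plate, one with a slick sole and one with a grippy sole. Drag each of them about 6 cm along the plate, keeping it down on the plate, and feel how hard it pulls. Then lift the one that drags harder into the empty shallow steel tray, standing flat on its floor, and leave the other one standing on the plate.

Things in the scene. Friction and masses are not known exactly. Their poses are not given: they have to be found in the camera images.
- bay_left (a point): Fixed point of the plate: where the centre of the left sled stands at the start, 25 mm above the plate's top; it stays when the sled moves. A sled is 80 mm long (x), 64 wide (y), 50 high, about 0.8 kg: sole and steel base 14 mm thick, and on its middle an upright grip bar, 24 mm thick (x), 48 long (y), 14 to 50 mm above the plate. Sled axes at the start: those of the plate.
- bay_right (a point): The same for the right sled, 120 mm to the right (-y) of bay_left. The two sleds look alike and weigh about the same: one sole's friction on the plate is near 0.15 (under its own weight it drags with about 1 N), the other's near 0.8 (about 6 N). Either one may stand in either bay.
- plate: Fixed aluminium test plate, 260 mm (x) by 240 (y), 8 thick; origin at the centre of its underside; x away from the robot (the way to drag), y to its left. The sleds start 60 mm behind its centre (-x), 60 mm left and right of it, so 190 mm of plate lies ahead of each. A brass weight, 26 mm wide, 29 high, stands 105 mm ahead of the centre on the midline, clear of both paths.
- tray_in (a point): Centre of the inner floor of the fixed empty square steel tray to the left of the plate: 140 mm by 140 outside, 132 inside, rim 12 mm above the table, floor about 4 mm above it. x and y along its sides, z up. A sled fits in it at any turn.

How it is judged:
By the outcome, as a careful person would: the job done as asked, in the order asked, and still so for the second after the job is handed in, with the robot touching nothing.
It also fails if it takes over 58 s, if anything falls off the work surface, if the arm or the gripper's body presses on something with over 40 N, if the wrist force passes 120 N, or if a joint passes its speed limit or range.

## Robot

A 6-joint arm with a two-finger parallel gripper is mounted at the origin on the work surface. World frame = base frame: x ahead of the robot, y to its left, z up, the work surface at z = 0. Lengths are in mm, angles in rad, forces in N, time in s.
With the tool pointing down it reaches from about 275 to 975 mm from the base axis. Payload 8.4 kg.
Tool frame: the origin (TCP) lies at the very end of the fingers, on their centre line; the grasp point (between the pads) lies behind it (robot.hold_point_z is the z of the grasp point in the tool frame, in mm); z points along the fingers, x is the direction in which the jaws open and shut, and the axes are right-handed (so a half turn about z gives the same grasp; the last joint's range is limited). The gripper opens to 92 mm and grips with 3 to 60 N. Pads are 20 mm wide; open, the fingers measure 128 mm over their backs; the gripper's body (75 mm by 189 mm) begins 69 mm behind the grasp point.
Start: joints at [-1.226, 0.353, 1.633, -0, 1.155, -0.002], TCP at [212.43, -587.794, 214.583] pointing down, gripper open.
Joint ranges: [-2.63, 2.63], [-0.92, 2.1], [0.06, 2.66], [-1.3, 4.44], [0, 2.69], [-3.02, 3.02]. Speed limits (rad/s): [2.22, 2.22, 2.79, 3.14, 3.14, 3.14].

## Interface

Orientations are given as a 3x3 rotation matrix whose columns are the frame's x, y, z axes.
In Python, from station import robot gives the robot as it stands. The module is installed in compiled form; this text tells all that it offers.
- The arm moves only by the shell command python3 -m inch 'ROWS'. ROWS is JSON, a list of rows, each a list of 7 numbers: the turn, a rotation vector about the tool's x, y, z in rad, then the shift along the tool's x, y, z in mm, then the finger opening in mm, from 0 to 91.9. A call has 1 to 8 rows; each row shifts and turns the pose as measured when the row begins, along the tool's axes as they then stand; what a row does not reach is not made up. A row lasts 1/10 s, in which the tool goes at most 50 mm and 8.59 degrees, less where a joint would pass 70% of its speed; a pose out of reach is approached as far as the arm can. A call is refused whole if a number of a shift passes 50 or a number of a turn 0.15, either way. A call with a gripper value outside its range is refused whole. The fingers move at their own pace and stop on an object; the grip force is fixed at half the most. Time passes only in rows, so rows that do not move let the fingers close. It gives the time, the measured TCP pose, the force and the opening at its end, in the units of the state.
- robot.observe(): the state, without advancing time (a new reading comes with each control period).
- robot.read_camera(name): name is "scene" or "top"; returns a dict with "pixels" (480x640x3 uint8, red, green, blue), "range_z" (480x640 float32, mm along the optical axis (not along the pixel's ray), 0 where there is no reading), "K" (3x3 intrinsics, pixels), "xyz" and "orientation" of the camera in the world. Camera axes: x right, y down, z forward; pixel columns grow to the right and rows downward; lengths in mm; the calibration is good to about 2 mm. A picture is of the moment at which its call begins.
- robot.sign_off(): hands the job in, once; it reports no verdict.
The state is a dict: "time_s": time; "joint_pos": joint angles; "joint_vel": joint speeds; "effort": joint torques, N m; "tcp_pos": TCP position; "eef_rot": TCP orientation; "ft_force": force on the tool from outside, world axes, zero at the start; "torque": the same for the moment, N m; "finger_gap": finger opening in mm.
Only numpy, scipy, OpenCV 4.12 (cv2) and the standard library are available. Lean on these libraries where they do the work, as an engineer would, in place of code of your own. Each camera call takes 0.05 s, during which the arm holds its last target.

## Working session

There is one attempt and no reset: what is moved stays moved. The work goes in short steps, Python scripts to look and compute and a shell command to move; the robot and the scene stay as the last step left them, time stands still between calls to the robot, and variables do not carry over. Pictures are saved under pics/ and viewed, and the job is handed in when it is done.

```bash
mkdir -p pics; ls
cat > h.py <<'E'
from station import robot
import numpy as np, cv2
def snap(name,fn):
    c=robot.read_camera(name); cv2.imwrite('pics/'+fn,cv2.cvtColor(c['pixels'],cv2.COLOR_RGB2BGR)); return c
def ray(c,u,v,z):
    K=np.array(c['K']);R=np.array(c['orientation']);o=np.array(c['xyz'])
    d=R@np.linalg.solve(K,[u,v,1.]); return o+d*(z-o[2])/d[2]
def cloud(c):
    K=np.array(c['K']);R=np.array(c['orientation']);o=np.array(c['xyz'])
    v,u=np.mgrid[:480,:640]; r=np.stack([u,v,np.ones_like(u)],-1)@np.linalg.inv(K).T
    return (r*c['range_z'][...,None])@R.T+o
E
python3 - <<'E'
from h import *
s=robot.observe()
for k,v in s.items(): print(k,np.round(v,3).tolist())
print(robot.hold_point_z)
import pickle
for n in('top','scene'):
    c=snap(n,n+'0.png'); pickle.dump(c,open(n+'0.pkl','wb')); print(n,np.round(c['xyz'],1),np.round(c['orientation'],3).tolist(),np.round(c['K'],1).tolist())
E
```

```text
pics
time_s 0.0
joint_pos [-1.226, 0.354, 1.634, 0.0, 1.155, -0.002]
joint_vel [-0.0, 0.0, 0.001, -0.0, 0.0, -0.0]
effort [0.002, -59.383, -33.422, 0.07, 0.023, -0.0]
tcp_pos [212.268, -587.337, 213.889]
eef_rot [[0.34, -0.94, -0.0], [-0.94, -0.34, 0.001], [-0.001, -0.0, -1.0]]
ft_force [-0.397, 0.155, 0.172]
torque [-0.013, 0.011, -0.006]
finger_gap 91.56
-18.700000000000003
top [496.8  13.3 797.8] [[0.028, -0.998, 0.06], [-1.0, -0.028, 0.012], [-0.01, -0.061, -0.998]] [[454.0, 0.0, 325.4], [0.0, 454.0, 229.5], [0.0, 0.0, 1.0]]
scene [ 928.6 -471.4  775.8] [[0.814, 0.439, -0.38], [0.58, -0.618, 0.531], [-0.002, -0.653, -0.758]] [[574.9, 0.0, 312.0], [0.0, 574.9, 238.3], [0.0, 0.0, 1.0]]
```

View pics/top0.png

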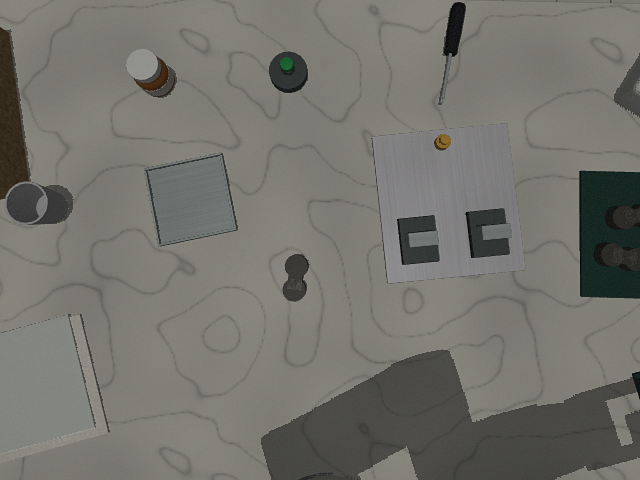

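View pics/scene0.png

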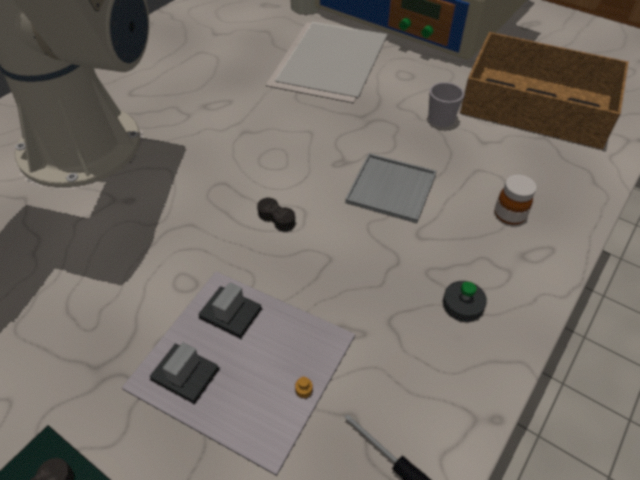

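The top view shows the plate (corners about 373,136 / 508,123 / 524,269 / 387,283), sleds near (418,240) and (488,233), and the empty tray near (191,199). Next I'll measure them.

Run:
```python
from h import *
import pickle
c=pickle.load(open('top0.pkl','rb'))
P=cloud(c)
for (u,v,n) in [(400,170,'plate'),(190,200,'tray'),(424,239,'barL'),(497,231,'barR'),(443,142,'brass'),(295,265,'db'),(288,65,'grn'),(300,150,'table'),(30,205,'cup')]:
    print(n,np.round(P[v,u],1),c['pixels'][v,u])
def rect(mask,z,n):
    cs,_=cv2.findContours(mask.astype(np.uint8),cv2.RETR_EXTERNAL,cv2.CHAIN_APPROX_NONE)
    k=max(cs,key=cv2.contourArea)[:,0]
    w=np.array([ray(c,u,v,z)[:2] for u,v in k],np.float32)
    r=cv2.minAreaRect(w); print(n,np.round(r[0],1),np.round(r[1],1),round(r[2],2))
px=c['pixels'].astype(int); g=px.mean(2)
v,u=np.mgrid[:480,:640]
def box(a,b,c_,d): return (u>=a)&(u<=b)&(v>=c_)&(v<=d)
hsv=cv2.cvtColor(c['pixels'],cv2.COLOR_RGB2HSV)
for n,b in(('baseL',box(390,450,205,275)),('baseR',box(460,520,200,265))):
    rect(b&(g<85),22,n)
for n,b in(('barL',box(390,450,205,275)),('barR',box(460,520,200,265))):
    rect(b&(P[...,2]>45),58,n)
print(px[200:203,340],px[200:203,400],px[170,300])
B=px[...,2]-px[...,0]
for t in(0,):
    m=box(355,545,105,300)&((B>t))
    m=cv2.morphologyEx(m.astype(np.uint8),cv2.MORPH_OPEN,np.ones((3,3)))
    rect(m,8,'plate')
    cv2.imwrite('pics/m.png',m*255)
m=box(130,250,140,260)&(B>3); m=cv2.morphologyEx(m.astype(np.uint8),cv2.MORPH_OPEN,np.ones((3,3))); rect(m,12,'tray')
# corners by hand
for z,n,pts in((8,'plate',[(373,136),(508,123),(524,269),(387,283)]),(12,'tray',[(145,169),(223,153),(238,230),(160,245)])):
    w=np.array([ray(c,*p,z)[:2] for p in pts]); print(n,w.mean(0),np.round(w,1).tolist())
```

```text
plate [ 652.8 -105.2    7.7] [130 129 128]
tray [590.3 262.9   4.5] [108 111 111]
barL [ 530.6 -138.6   58.2] [109 115 112]
barR [ 547.  -257.4   56.6] [106 110 109]
brass [ 696.4 -172.1   38.9] [142 105  46]
db [481.8  72.5  24.8] [59 60 56]
grn [819.5  93.5  47.9] [32 97 50]
table [685.9  72.1  -1. ] [126 125 118]
cup [572.5 537.4  17.5] [62 61 64]
baseL [ 531.  -135.8] [79.4 65.2] 7.3
baseR [ 546.  -253.4] [79.5 67.6] 7.33
barL [ 531.1 -135.9] [23.8 49.6] 7.32
barR [ 546.1 -253.8] [23.8 51.4] 7.32
[[109 108 101]
 [119 115 109]
 [123 120 113]] [[132 131 132]
 [135 135 136]
 [133 133 133]] [126 123 115]
plate [ 530.9 -141.7] [80.6 68.2] 5.53Traceback (most recent call last):
  File "<stdin>", line 27, in <module>
  File "<stdin>", line 9, in rect
ValueError: max() iterable argument is empty
```

Run:
```python
import cv2
i=cv2.imread('pics/top0.png')[110:300,360:540]; cv2.imwrite('pics/z.png',cv2.resize(i,None,fx=3,fy=3,interpolation=cv2.INTER_NEAREST))
```

```text
(no output)
```

View pics/z.png

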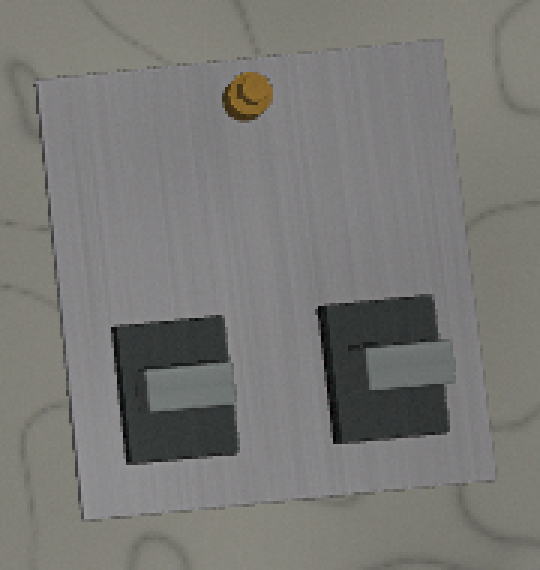

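The zoom shows both sleds square to the plate, with the brass weight ahead on the midline. The plate is yawed by about +7.3° (0.128 rad). Next I'll measure the tray.

Run:
```python
from h import *
import pickle
c=pickle.load(open('top0.pkl','rb'))
px=c['pixels'].astype(int)
for z,n,pts in((8,'plate',[(373,136),(508,123),(524,269),(387,283)]),(12,'tray',[(145,169),(223,153),(238,230),(160,245)])):
    w=np.array([ray(c,*p,z)[:2] for p in pts]); e=w[1]-w[0]; print(n,w.mean(0),np.round(w,1).tolist(),[np.linalg.norm(w[i]-w[i-1]).round(1) for i in range(4)],np.degrees(np.arctan2(*e))) 
s=robot.observe(); R=np.array(s['eef_rot']); t=np.array(s['tcp_pos'])
print('tool yaw of x',np.arctan2(R[1,0],R[0,0]))
for n,p in(('R',[546,-253.6]),('L',[531,-136])):
    print(n, np.round(R.T@(np.r_[p,100]-t),1), 'dist')
```

```text
plate [ 598.5514131  -189.52472814] [[712.1, -56.5], [741.3, -293.4], [485.8, -321.9], [455.0, -86.3]] [np.float64(258.8), np.float64(238.7), np.float64(257.1), np.float64(237.6)] 172.9528441595684
tray [591.18540122 258.02722415] [[642.0, 342.3], [674.0, 206.3], [539.3, 174.5], [509.5, 309.1]] [np.float64(136.6), np.float64(139.7), np.float64(138.3), np.float64(137.9)] 166.77312102218636
tool yaw of x -1.2239492654819963
R [-200.3 -427.3  114.2] dist
L [-316.  -453.2  114.3] dist
```

```bash
python3 -m inch '[[0,0,-0.15,0,0,0,60],[0,0,-0.15,0,0,0,60],[0,0,-0.15,0,0,0,60],[0,0,-0.15,0,0,0,60],[0,0,-0.15,0,0,0,60],[0,0,-0.15,0,0,0,60],[0,0,-0.15,0,0,0,60],[0,0,-0.15,0,0,0,60]]'
cat >> h.py <<'E'
def to(p,yaw=None,pr=True):
    """shift in tool axes to world point p (TCP), and tool-z turn to have tool x at yaw; tilt fix"""
    s=robot.observe(); R=np.array(s['eef_rot']); t=np.array(s['tcp_pos'])
    d=R.T@(np.array(p)-t)
    y=np.arctan2(R[1,0],R[0,0])
    print('t',round(s['time_s'],2),'tcp',np.round(t,1),'yaw',round(y,4),'shift',np.round(d,1),'gap',round(s['finger_gap'],1),'F',np.round(s['ft_force'],2),'zaxis',np.round(R[:,2],4))
    if yaw is not None:
        import cv2
        c,n=np.cos(yaw),np.sin(yaw); G=np.array([[c,n,0],[n,-c,0],[0,0,-1.]])
        print(' turn(tool)',np.round(cv2.Rodrigues(R.T@G)[0].ravel(),4))
E
python3 -c "
from h import *
to([546,-253.6,120],0.1276)"
```

```text
time_s: 0.9
tcp_pos: [211.5, -585.0, 210.4]
eef_rot: [[1.0, -0.018, -0.003], [-0.018, -1.0, 0.007], [-0.003, -0.007, -1.0]]
ft_force: [-0.2, 0.1, 1.0]
finger_gap: 60.2
t 0.9 tcp [ 211.5 -585.   210.4] yaw -0.0179 shift [ 328.8 -336.7   91.9] gap 60.2 F [-0.23  0.08  0.96] zaxis [-0.0026  0.0074 -1.    ]
 turn(tool) [-0.0076  0.0022 -0.1455]
```

```bash
python3 -m inch '[[-0.007,0.002,-0.145,40,-40,0,60]]'
python3 -c "
from h import *
to([546,-253.6,120],0.1276)"
```

```text
time_s: 1.0
tcp_pos: [245.1, -553.0, 210.1]
eef_rot: [[0.992, 0.128, -0.001], [0.128, -0.992, -0.001], [-0.001, 0.001, -1.0]]
ft_force: [0.7, 0.1, 0.8]
finger_gap: 59.7
t 1.0 tcp [ 245.1 -553.   210.1] yaw 0.128 shift [ 336.8 -258.6   89.4] gap 59.7 F [0.65 0.14 0.81] zaxis [-0.0013 -0.001  -1.    ]
 turn(tool) [0.0008 0.0014 0.0004]
```

```bash
python3 -m inch '[[0,0,0,48,-37,12,60],[0,0,0,48,-37,12,60],[0,0,0,48,-37,12,60],[0,0,0,48,-37,12,60],[0,0,0,48,-37,12,60],[0,0,0,48,-37,10,60],[0,0,0,40,-30,5,60],[0,0,0,0,0,0,60]]'
python3 -c "
from h import *
to([546,-253.6,120],0.1276)"
```

```text
time_s: 1.8
tcp_pos: [493.5, -300.7, 145.0]
eef_rot: [[0.991, 0.132, -0.002], [0.132, -0.991, -0.0], [-0.002, -0.0, -1.0]]
ft_force: [-0.3, -1.4, 0.5]
finger_gap: 60.1
t 1.8 tcp [ 493.5 -300.7  145. ] yaw 0.1325 shift [ 58.3 -39.7  25. ] gap 60.1 F [-0.33 -1.36  0.46] zaxis [-1.6e-03 -1.0e-04 -1.0e+00]
 turn(tool) [-0.0002  0.0016  0.0049]
```

```bash
python3 -m inch '[[0,0.002,0.005,30,-20,10,60],[0,0,0,28,-20,10,60],[0,0,0,2,-1,0,60],[0,0,0,0,0,0,60]]'
python3 -c "
from h import *
to([546,-253.6,36],0.1276)"
```

```text
time_s: 2.2
tcp_pos: [548.4, -250.5, 123.4]
eef_rot: [[0.991, 0.13, -0.002], [0.13, -0.992, 0.0], [-0.002, -0.0, -1.0]]
ft_force: [0.9, -0.5, 0.7]
finger_gap: 60.0
t 2.2 tcp [ 548.4 -250.5  123.4] yaw 0.1305 shift [-2.6  2.7 87.4] gap 60.0 F [ 0.93 -0.47  0.72] zaxis [-0.002  0.    -1.   ]
 turn(tool) [-0.0003  0.002   0.0029]
```

```bash
python3 -m inch '[[0,0.002,0.003,-2,2,30,60],[0,0,0,0,0,30,60],[0,0,0,0,0,20,60],[0,0,0,0,0,5,60],[0,0,0,0,0,0,60]]'
python3 -c "
from h import *
to([546,-253.6,31],0.1276)"
```

```text
time_s: 2.7
tcp_pos: [543.5, -258.8, 38.5]
eef_rot: [[0.992, 0.124, 0.002], [0.124, -0.992, -0.002], [0.001, 0.002, -1.0]]
ft_force: [-0.5, 0.1, 0.3]
finger_gap: 60.0
t 2.7 tcp [ 543.5 -258.8   38.5] yaw 0.1239 shift [ 3.1 -4.9  7.5] gap 60.0 F [-0.54  0.08  0.31] zaxis [ 0.0016 -0.002  -1.    ]
 turn(tool) [ 0.0022 -0.0014 -0.0037]
```

```bash
python3 -m inch '[[0.002,-0.001,-0.003,3,-5,6,50],[0,0,0,0,0,0,50]]'
python3 -c "
from h import *
to([546,-253.6,31],0.1276)"
```

```text
time_s: 2.9
tcp_pos: [546.2, -254.6, 34.0]
eef_rot: [[0.992, 0.125, 0.002], [0.125, -0.992, -0.001], [0.002, 0.001, -1.0]]
ft_force: [0.3, -0.2, -0.1]
finger_gap: 49.8
t 2.9 tcp [ 546.2 -254.6   34. ] yaw 0.1255 shift [-0.1 -1.   3. ] gap 49.8 F [ 0.29 -0.18 -0.14] zaxis [ 2.e-03 -9.e-04 -1.e+00]
 turn(tool) [ 0.0011 -0.0019 -0.0021]
```

```bash
python3 -m inch '[[0.001,-0.002,-0.002,0,-1,2,32],[0,0,0,0,0,0,29],[0,0,0,0,0,0,29],[0,0,0,0,0,0,29]]'
python3 -c "
from h import *
to([546,-253.6,31],0.1276)
c=snap('scene','s1.png')"
```

```text
time_s: 3.3
tcp_pos: [547.5, -253.9, 34.1]
eef_rot: [[0.992, 0.128, 0.003], [0.128, -0.992, -0.002], [0.002, 0.002, -1.0]]
ft_force: [-0.8, -0.1, 0.2]
finger_gap: 29.2
t 3.3 tcp [ 547.5 -253.9   34.1] yaw 0.1286 shift [-1.4 -0.5  3.1] gap 29.2 F [-0.81 -0.09  0.22] zaxis [ 0.0026 -0.0016 -1.    ]
 turn(tool) [ 0.0019 -0.0024  0.001 ]
```

View pics/s1.png

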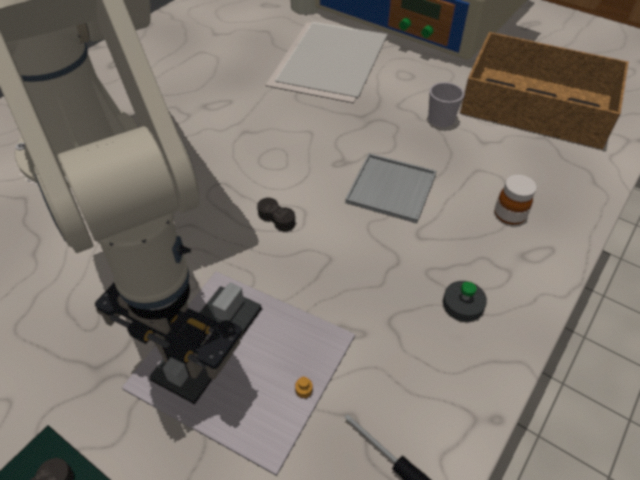

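Run:
```python
import cv2
i=cv2.imread('pics/s1.png')[250:410,90:280]; cv2.imwrite('pics/z1.png',cv2.convertScaleAbs(cv2.resize(i,None,fx=3.5,fy=3.5,interpolation=cv2.INTER_CUBIC),alpha=1.7,beta=20))
```

```text
(no output)
```

View pics/z1.png

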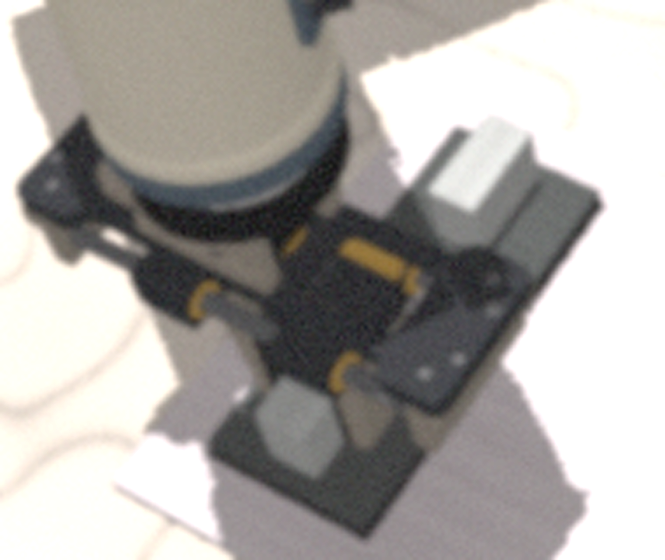

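Confirmed: the right sled's bar is between the fingers (front finger visible ahead of it). I'll drag it with the rear finger and no vertical load, reading the force along the way.

```bash
python3 -m inch '[[0,0,0,6,0,0,29],[0,0,0,7,0,0,29]]'; python3 -m inch '[[0,0,0,7,0,0,29]]';python3 -m inch '[[0,0,0,7,0,0,29]]'
python3 -c "
from h import *
to([547.5,-253.9,34],0.1276)"
```

```text
time_s: 3.55
tcp_pos: [555.1, -252.0, 33.8]
eef_rot: [[0.992, 0.129, -0.008], [0.129, -0.992, -0.0], [-0.007, -0.001, -1.0]]
ft_force: [-12.5, -2.9, 10.7]
finger_gap: 28.9
time_s: 3.65
tcp_pos: [558.9, -251.0, 33.7]
eef_rot: [[0.991, 0.13, -0.014], [0.13, -0.992, 0.001], [-0.014, -0.002, -1.0]]
ft_force: [-13.5, -3.4, 12.0]
finger_gap: 29.0
time_s: 3.75
tcp_pos: [562.7, -250.1, 33.5]
eef_rot: [[0.991, 0.13, -0.02], [0.13, -0.991, 0.001], [-0.02, -0.004, -1.0]]
ft_force: [-13.5, -3.0, 11.1]
finger_gap: 28.9
t 3.75 tcp [ 562.7 -250.1   33.5] yaw 0.1307 shift [-15.5   1.8  -0.1] gap 28.9 F [-13.49  -2.96  11.07] zaxis [-0.0205  0.0013 -0.9998]
 turn(tool) [-0.0039  0.0201  0.0031]
```

```bash
python3 -c "
from h import *
c=snap('scene','s2.png')
i=cv2.imread('pics/s2.png')[250:410,90:280]; cv2.imwrite('pics/z2.png',cv2.convertScaleAbs(cv2.resize(i,None,fx=3.5,fy=3.5,interpolation=cv2.INTER_CUBIC),alpha=1.7,beta=20))
to([547.5,-253.9,34],0.1276)"
```

```text
t 3.8 tcp [ 563.8 -250.    33.6] yaw 0.1307 shift [-16.7   1.7  -0.1] gap 29.2 F [-8.6  -1.19  4.29] zaxis [-0.0194  0.0012 -0.9998]
 turn(tool) [-0.0037  0.019   0.003 ]
```

View pics/z2.png

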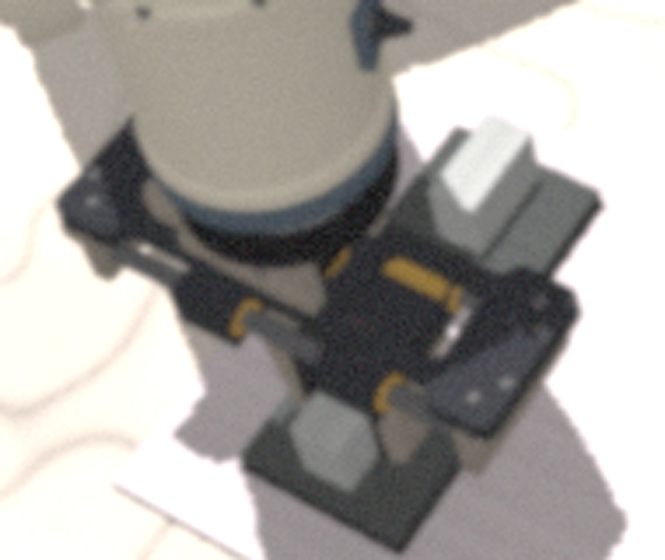

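The sled has slid forward and looks flat, but the tool tilts back and the finger loads it downward. I'll back off, straighten, go lower, then carry on with tilt correction.

```bash
python3 -m inch '[[-0.004,0.019,0.003,-3,1,0,29],[0,0,0,0,0,3,29],[0,0,0,0,0,0,29]]'
python3 -c "
from h import *
to([562,-251.6,30],0.1276)"
```

```text
time_s: 4.1
tcp_pos: [560.9, -251.5, 30.5]
eef_rot: [[0.992, 0.127, 0.001], [0.127, -0.992, -0.0], [0.001, 0.001, -1.0]]
ft_force: [0.5, 0.9, 0.6]
finger_gap: 29.1
t 4.1 tcp [ 560.9 -251.5   30.5] yaw 0.1273 shift [1.1 0.3 0.5] gap 29.1 F [0.53 0.87 0.59] zaxis [ 1.3e-03 -5.0e-04 -1.0e+00]
 turn(tool) [ 0.0007 -0.0013 -0.0003]
```

```bash
python3 -m inch '[[0,0,0,4,0,0,29],[0,0.006,0,8,0,0,29]]'; python3 -m inch '[[0,0.007,0,8,0,0,29]]';python3 -m inch '[[0,0.007,0,8,0,0,29]]'
python3 -c "
from h import *
to([608,-245.7,30],0.1276)"
```

```text
time_s: 4.3
tcp_pos: [570.1, -249.8, 30.2]
eef_rot: [[0.992, 0.127, 0.001], [0.127, -0.992, 0.001], [0.002, -0.001, -1.0]]
ft_force: [-12.6, -2.8, 10.0]
finger_gap: 29.1
time_s: 4.4
tcp_pos: [575.8, -248.6, 30.0]
eef_rot: [[0.992, 0.128, 0.003], [0.128, -0.992, 0.003], [0.003, -0.002, -1.0]]
ft_force: [-11.8, -3.3, 9.3]
finger_gap: 29.0
time_s: 4.5
tcp_pos: [581.3, -247.5, 29.9]
eef_rot: [[0.992, 0.129, 0.004], [0.129, -0.992, 0.005], [0.005, -0.004, -1.0]]
ft_force: [-12.1, -2.5, 10.0]
finger_gap: 28.8
t 4.5 tcp [ 581.3 -247.5   29.9] yaw 0.129 shift [26.8  1.7  0. ] gap 28.8 F [-12.15  -2.49  10.04] zaxis [ 0.0043  0.0045 -1.    ]
 turn(tool) [-0.0039 -0.0049  0.0014]
```

```bash
python3 -m inch '[[-0.004,-0.002,0,8,0,-0.3,29]]'; python3 -m inch '[[0,0.002,0,8,0,-0.3,29]]';python3 -m inch '[[0,0.003,0,8,0,-0.3,29]]'
python3 -c "
from h import *
to([608,-245.7,30],0.1276)"
```

```text
time_s: 4.6
tcp_pos: [587.1, -246.3, 29.8]
eef_rot: [[0.992, 0.129, -0.002], [0.129, -0.992, 0.001], [-0.002, -0.001, -1.0]]
ft_force: [-5.1, -0.3, -0.6]
finger_gap: 29.1
time_s: 4.7
tcp_pos: [593.3, -245.1, 29.7]
eef_rot: [[0.992, 0.129, -0.004], [0.129, -0.992, 0.002], [-0.004, -0.002, -1.0]]
ft_force: [-9.8, -2.3, 6.5]
finger_gap: 28.9
time_s: 4.8
tcp_pos: [599.2, -243.9, 29.7]
eef_rot: [[0.992, 0.13, -0.006], [0.13, -0.992, 0.003], [-0.006, -0.004, -1.0]]
ft_force: [-11.6, -2.0, 8.5]
finger_gap: 29.1
t 4.8 tcp [ 599.2 -243.9   29.7] yaw 0.13 shift [ 8.5  2.9 -0.4] gap 29.1 F [-11.58  -2.01   8.52] zaxis [-0.0064  0.003  -1.    ]
 turn(tool) [-0.0038  0.006   0.0024]
```

```bash
python3 -m inch '[[-0.002,0.004,0,8,0,-0.5,29]]'; python3 -m inch '[[0,0.003,0,3,0,-0.5,29]]'; python3 -m inch '[[0,0.0,0,-3,0,0,29],[0,0,0,0,0,0,29]]'
python3 -c "
from h import *
to([608,-245.7,30],0.1276)
c=snap('scene','s3.png');P=cloud(c)
c=snap('top','t3.png')
"
```

```text
time_s: 4.9
tcp_pos: [605.5, -242.7, 29.7]
eef_rot: [[0.991, 0.13, -0.007], [0.13, -0.992, 0.002], [-0.006, -0.003, -1.0]]
ft_force: [-6.6, -1.5, 2.3]
finger_gap: 29.0
time_s: 5.0
tcp_pos: [607.8, -242.1, 29.8]
eef_rot: [[0.991, 0.13, -0.006], [0.13, -0.991, 0.003], [-0.006, -0.004, -1.0]]
ft_force: [-6.7, -1.7, 1.9]
finger_gap: 29.2
time_s: 5.2
tcp_pos: [605.8, -242.3, 29.7]
eef_rot: [[0.991, 0.131, -0.005], [0.131, -0.991, 0.003], [-0.004, -0.003, -1.0]]
ft_force: [-1.6, -1.0, -1.0]
finger_gap: 29.2
t 5.2 tcp [ 605.8 -242.3   29.7] yaw 0.131 shift [ 1.7  3.6 -0.3] gap 29.2 F [-1.56 -1.05 -1.05] zaxis [-0.0046  0.0028 -1.    ]
 turn(tool) [-0.0034  0.0042  0.0034]
```

View pics/t3.png

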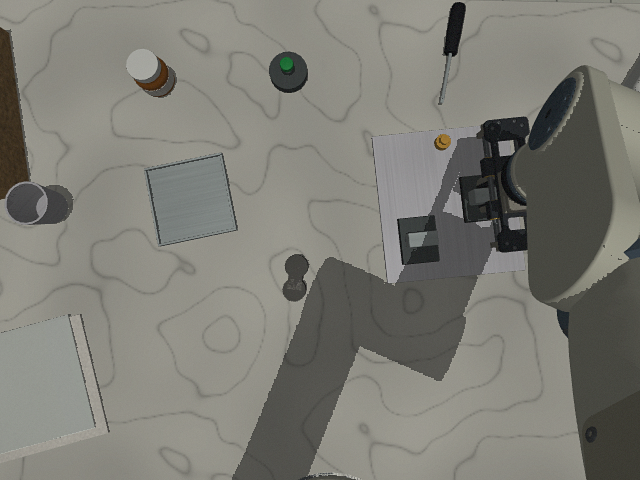

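The right sled has moved forward about 35 px (near 60 mm). Its clean drag force is about 5–7 N, so it is probably the grippy one. Next is the left sled.

```bash
python3 -m inch '[[0,0,0,0,0,0,50],[0,0,0,0,0,0,50],[0,0,0,0,0,-30,50],[0,0,0,0,0,-45,50],[0,0,0,0,0,-20,50],[0,0,0,0,0,0,50]]'
python3 -c "
from h import *
to([531,-136,110],0.1276)
"
```

```text
time_s: 5.9
tcp_pos: [606.6, -242.4, 127.0]
eef_rot: [[0.991, 0.13, -0.005], [0.13, -0.991, 0.003], [-0.004, -0.004, -1.0]]
ft_force: [0.5, -0.2, -0.4]
finger_gap: 50.2
t 5.9 tcp [ 606.6 -242.4  127. ] yaw 0.1307 shift [ -61.  -115.3   17.7] gap 50.2 F [ 0.45 -0.19 -0.44] zaxis [-0.0047  0.0034 -1.    ]
 turn(tool) [-0.004   0.0042  0.0031]
```

```bash
python3 -m inch '[[-0.004,0.004,0.003,-20,-40,5,50],[0,0,0,-22,-40,5,50],[0,0,0,-18,-34,0,50],[0,0,0,0,0,0,50],[0,0,0,0,0,0,50]]'
python3 -c "
from h import *
to([531,-136,31],0.1276)
"
```

```text
time_s: 6.4
tcp_pos: [529.1, -134.5, 112.8]
eef_rot: [[0.992, 0.126, -0.0], [0.126, -0.992, -0.001], [-0.0, 0.001, -1.0]]
ft_force: [0.1, -0.8, 0.3]
finger_gap: 50.2
t 6.4 tcp [ 529.1 -134.5  112.8] yaw 0.1262 shift [ 1.7  1.7 81.8] gap 50.2 F [ 0.14 -0.8   0.32] zaxis [-1.e-04 -6.e-04 -1.e+00]
 turn(tool) [ 0.0006  0.0002 -0.0014]
```

```bash
python3 -m inch '[[0,0,-0.001,2,2,25,50],[0,0,0,0,0,25,50],[0,0,0,0,0,10,50],[0,0,0,0,0,0,50]]'
python3 -c "
from h import *
to([531,-136,31],0.1276)
"
```

```text
time_s: 6.8
tcp_pos: [534.7, -139.1, 50.1]
eef_rot: [[0.992, 0.126, 0.003], [0.126, -0.992, -0.002], [0.003, 0.002, -1.0]]
ft_force: [0.1, -0.3, -1.2]
finger_gap: 49.9
t 6.8 tcp [ 534.7 -139.1   50.1] yaw 0.1263 shift [-3.3 -3.5 19.1] gap 49.9 F [ 0.14 -0.26 -1.15] zaxis [ 0.0028 -0.0017 -1.    ]
 turn(tool) [ 0.0021 -0.0026 -0.0013]
```

```bash
python3 -m inch '[[0.002,-0.003,-0.001,-3,-3,9,50],[0,0,0,-1,-1,6,50],[0,0,0,0,0,0,40]]'
python3 -c "
from h import *
to([531,-136,31],0.1276)
"
```

```text
time_s: 7.1
tcp_pos: [531.2, -136.5, 34.9]
eef_rot: [[0.992, 0.126, 0.001], [0.126, -0.992, -0.0], [0.001, 0.0, -1.0]]
ft_force: [-0.3, 0.1, 0.1]
finger_gap: 44.3
t 7.1 tcp [ 531.2 -136.5   34.9] yaw 0.1264 shift [-0.2 -0.5  3.9] gap 44.3 F [-0.27  0.14  0.14] zaxis [ 7.e-04 -4.e-04 -1.e+00]
 turn(tool) [ 0.0005 -0.0007 -0.0012]
```

```bash
python3 -m inch '[[0,0,-0.001,0,0,3,29],[0,0,0,0,0,0,29],[0,0,0,0,0,0,29],[0,0,0,0,0,0,29]]'
python3 -c "
from h import *
to([531,-136,31],0.1276)
"
python3 -m inch '[[0,0,0,3,0,0,29],[0,0.002,0,7,0,-0.3,29]]'; python3 -m inch '[[0,0.002,0,7,0,-0.3,29]]';python3 -m inch '[[0,0.002,0,7,0,-0.3,29]]'
python3 -c "
from h import *
to([593,-128.1,31],0.1276)
"
```

```text
time_s: 7.5
tcp_pos: [532.3, -136.7, 33.0]
eef_rot: [[0.992, 0.127, 0.003], [0.127, -0.992, -0.001], [0.003, 0.001, -1.0]]
ft_force: [0.8, -0.5, 0.4]
finger_gap: 29.0
t 7.5 tcp [ 532.3 -136.7   33. ] yaw 0.1278 shift [-1.2 -0.8  2. ] gap 29.0 F [ 0.84 -0.47  0.44] zaxis [ 0.003 -0.001 -1.   ]
 turn(tool) [ 0.0014 -0.0029  0.0002]
time_s: 7.7
tcp_pos: [540.6, -135.2, 33.1]
eef_rot: [[0.992, 0.127, 0.002], [0.127, -0.992, -0.0], [0.002, 0.001, -1.0]]
ft_force: [-1.8, 0.5, -2.1]
finger_gap: 29.2
time_s: 7.8
tcp_pos: [547.7, -134.2, 33.4]
eef_rot: [[0.992, 0.127, 0.003], [0.127, -0.992, 0.0], [0.003, 0.0, -1.0]]
ft_force: [-1.6, -0.1, -1.3]
finger_gap: 29.3
time_s: 7.9
tcp_pos: [555.1, -133.1, 33.5]
eef_rot: [[0.992, 0.127, 0.005], [0.127, -0.992, 0.001], [0.005, 0.0, -1.0]]
ft_force: [-1.8, 0.5, -1.4]
finger_gap: 29.2
t 7.9 tcp [ 555.1 -133.1   33.5] yaw 0.1276 shift [38.2 -0.1  2.7] gap 29.2 F [-1.8   0.52 -1.42] zaxis [ 5.1e-03  5.0e-04 -1.0e+00]
 turn(tool) [ 0.0001 -0.0051 -0.    ]
```

About 1.7 N here, so the left sled is slick. I'll finish its drag without the upward bias.

```bash
python3 -m inch '[[0,-0.004,0,7,0,0,29]]';python3 -m inch '[[0,0,0,7,0,0,29]]';python3 -m inch '[[0,0,0,7,0,0,29],[0,0,0,7,0,0,29]]'
python3 -c "
from h import *
to([593,-128.1,31],0.1276)
"
```

```text
time_s: 8.0
tcp_pos: [562.6, -132.1, 33.5]
eef_rot: [[0.992, 0.127, 0.001], [0.127, -0.992, 0.0], [0.001, 0.0, -1.0]]
ft_force: [-2.5, -1.3, -1.8]
finger_gap: 28.9
time_s: 8.1
tcp_pos: [570.3, -131.1, 33.5]
eef_rot: [[0.992, 0.127, 0.001], [0.127, -0.992, 0.0], [0.001, 0.0, -1.0]]
ft_force: [-2.6, -0.4, 1.0]
finger_gap: 28.9
time_s: 8.3
tcp_pos: [585.7, -129.1, 33.5]
eef_rot: [[0.992, 0.127, 0.0], [0.127, -0.992, 0.0], [0.0, 0.0, -1.0]]
ft_force: [-3.5, -0.3, -0.1]
finger_gap: 28.9
t 8.3 tcp [ 585.7 -129.1   33.5] yaw 0.1278 shift [ 7.4 -0.   2.5] gap 28.9 F [-3.54 -0.27 -0.06] zaxis [ 5.e-04  0.e+00 -1.e+00]
 turn(tool) [ 0.     -0.0005  0.0002]
```

```bash
python3 -m inch '[[0,0,0,4,0,0,29]]';python3 -m inch '[[0,0,0,2,0,0,29]]';python3 -m inch '[[0,0,0,2,0,0,29]]'
python3 -c "
from h import *
to([593,-128.1,31],0.1276)
c=snap('top','t4.png')
c=snap('scene','s4.png')
"
```

```text
time_s: 8.4
tcp_pos: [590.7, -128.4, 33.6]
eef_rot: [[0.992, 0.128, 0.001], [0.128, -0.992, -0.0], [0.001, 0.0, -1.0]]
ft_force: [-2.8, -0.4, 2.5]
finger_gap: 29.2
time_s: 8.5
tcp_pos: [593.2, -128.1, 33.6]
eef_rot: [[0.992, 0.128, 0.001], [0.128, -0.992, -0.0], [0.001, 0.0, -1.0]]
ft_force: [-2.5, 0.4, 1.7]
finger_gap: 28.9
time_s: 8.6
tcp_pos: [595.2, -127.8, 33.6]
eef_rot: [[0.992, 0.128, 0.001], [0.128, -0.992, -0.0], [0.001, 0.0, -1.0]]
ft_force: [-2.2, -0.3, 1.4]
finger_gap: 28.9
t 8.6 tcp [ 595.2 -127.8   33.6] yaw 0.1284 shift [-2.2  0.   2.6] gap 28.9 F [-2.23 -0.25  1.35] zaxis [ 7.e-04 -1.e-04 -1.e+00]
 turn(tool) [ 0.0002 -0.0007  0.0008]
```

View pics/t4.png

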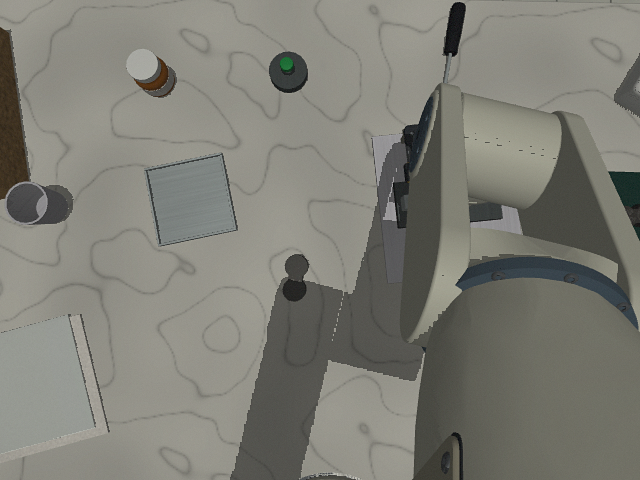

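View pics/s4.png

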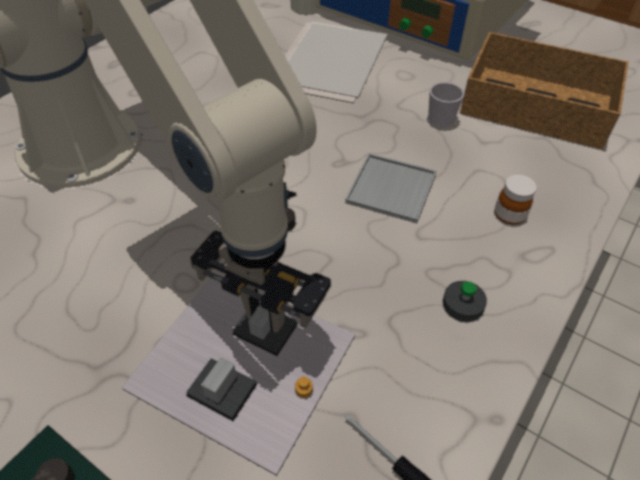

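Both sleds stand flat on the plate, the right one around (222,387) in the scene view. Drag forces were about 2 N on the left and 5–7 N on the right (12 N when loaded), so the right sled is the grippy one. I'll back off, lift and re-measure.

```bash
python3 -m inch '[[0,0,0,-2.5,0,0,29],[0,0,0,0,0,0,50],[0,0,0,0,0,0,50],[0,0,0,0,0,-30,50],[0,0,0,0,0,-45,50],[0,0,0,0,0,-30,50],[0,0,0,0,0,0,50]]'
python3 -c "
from h import *
to([605,-246,110],0.1276)
c=snap('scene','s5.png'); P=cloud(c)
u,v=np.meshgrid(range(640),range(480))
m=(u>150)&(u<350)&(v>300)&(v<420)&(P[...,2]>50)&(P[...,2]<62)
n,l,st,ce=cv2.connectedComponentsWithStats(m.astype(np.uint8))
for i in range(1,n):
    if st[i,4]>40:
        q=P[l==i][:,:2].astype(np.float32); r=cv2.minAreaRect(q); print(st[i],np.round(P[l==i].mean(0),1),[np.round(x,2) for x in r])
"
```

```text
time_s: 9.4
tcp_pos: [593.2, -128.4, 142.0]
eef_rot: [[0.992, 0.127, 0.004], [0.127, -0.992, -0.0], [0.004, 0.001, -1.0]]
ft_force: [-0.1, 0.8, 0.3]
finger_gap: 49.6
t 9.4 tcp [ 593.2 -128.4  142. ] yaw 0.1274 shift [ -3.4 118.1  32. ] gap 49.6 F [-0.09  0.75  0.33] zaxis [ 3.8e-03 -1.0e-04 -1.0e+00]
 turn(tool) [ 0.0006 -0.0038 -0.0002]
[248 301  30  30 494] [ 594.5 -131.2   57.1] [array([ 592.96, -128.83]), array([25.24, 49.87]), np.float64(6.69)]
[201 358  34  37 630] [ 606.7 -245.4   57.1] [array([ 605.22, -243.71]), array([25.07, 49.15]), np.float64(6.77)]
```

View pics/s5.png

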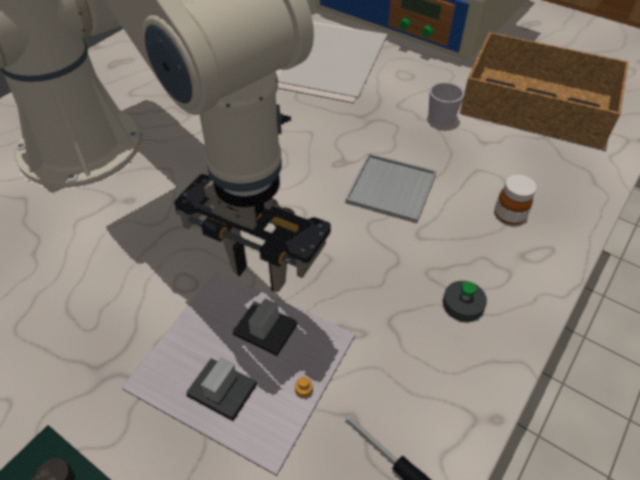

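Both sleds moved about 60–62 mm and are flat on the plate; the right bar is now at (605,-244). I'll go and grasp it.

```bash
python3 -m inch '[[0,-0.003,0,0,40,8,55],[0,0,0,-3,40,8,55],[0,0,0,0,36,8,55],[0,0,0,0,0,0,55],[0,0,0,0,0,0,55]]'
python3 -c "
from h import *
to([605,-244,31],0.122)"
```

```text
time_s: 9.95
tcp_pos: [602.3, -245.6, 110.0]
eef_rot: [[0.992, 0.129, -0.005], [0.129, -0.992, 0.002], [-0.005, -0.003, -1.0]]
ft_force: [0.7, 1.0, 0.1]
finger_gap: 55.5
t 9.95 tcp [ 602.3 -245.6  110. ] yaw 0.1293 shift [ 3.2 -1.  79. ] gap 55.5 F [0.69 0.97 0.05] zaxis [-0.0049  0.0022 -1.    ]
 turn(tool) [-0.0028  0.0046  0.0073]
```

```bash
python3 -m inch '[[-0.003,0.004,0.005,3,-1,25,55],[0,0,0,0,0,25,55],[0,0,0,0,0,8,55],[0,0,0,0,0,0,55]]'
python3 -c "
from h import *
to([605,-244,30],0.122)"
```

```text
time_s: 10.35
tcp_pos: [603.9, -240.5, 48.7]
eef_rot: [[0.992, 0.125, -0.003], [0.125, -0.992, 0.001], [-0.003, -0.002, -1.0]]
ft_force: [0.3, -0.5, 0.5]
finger_gap: 54.8
t 10.35 tcp [ 603.9 -240.5   48.7] yaw 0.1254 shift [ 0.7  3.6 18.7] gap 54.8 F [ 0.28 -0.49  0.47] zaxis [-0.0027  0.0013 -1.    ]
 turn(tool) [-0.0016  0.0025  0.0034]
```

```bash
python3 -m inch '[[-0.001,0.002,0.003,1,4,10,50],[0,0,0,0,0,6,50],[0,0,0,0,0,1,40],[0,0,0,0,0,0,40]]'
python3 -c "
from h import *
to([605,-244,30],0.122)"
```

```text
time_s: 10.75
tcp_pos: [606.8, -243.9, 32.6]
eef_rot: [[0.992, 0.123, 0.002], [0.123, -0.992, -0.0], [0.002, 0.0, -1.0]]
ft_force: [0.2, 0.2, 0.4]
finger_gap: 40.1
t 10.75 tcp [ 606.8 -243.9   32.6] yaw 0.1234 shift [-1.8 -0.1  2.6] gap 40.1 F [0.18 0.15 0.41] zaxis [ 1.8e-03 -3.0e-04 -1.0e+00]
 turn(tool) [ 0.0005 -0.0018  0.0014]
```

```bash
python3 -m inch '[[0,-0.002,0.001,-2,0,2,28],[0,0,0,0,0,0,20],[0,0,0,0,0,0,15],[0,0,0,0,0,0,15],[0,0,0,0,0,0,15]]'
python3 -c "
from h import *
to([605,-244,30],0.122)"
```

```text
time_s: 11.25
tcp_pos: [605.5, -244.5, 31.5]
eef_rot: [[0.993, 0.122, 0.002], [0.122, -0.993, -0.001], [0.001, 0.001, -1.0]]
ft_force: [1.7, -1.2, -1.8]
finger_gap: 23.7
t 11.25 tcp [ 605.5 -244.5   31.5] yaw 0.122 shift [-0.4 -0.6  1.5] gap 23.7 F [ 1.65 -1.19 -1.81] zaxis [ 0.0016 -0.0012 -1.    ]
 turn(tool) [ 0.0014 -0.0015  0.    ]
```

```bash
python3 -m inch '[[0,0,0,0,0,-10,15],[0,0,0,0,0,-20,15],[0,0,0,0,0,-30,15],[0,0,0,0,0,-40,15],[0,0,0,0,0,-40,15],[0,0,0,0,0,-10,15]]'
python3 -c "
from h import *
to([591,258,150],0.122)
c=snap('scene','s6.png')"
```

```text
time_s: 11.85
tcp_pos: [599.0, -242.1, 181.4]
eef_rot: [[0.992, 0.122, -0.015], [0.122, -0.993, 0.005], [-0.014, -0.007, -1.0]]
ft_force: [1.1, -0.6, -6.5]
finger_gap: 23.9
t 11.85 tcp [ 599.  -242.1  181.4] yaw 0.1221 shift [  53.4 -497.1   34. ] gap 23.9 F [ 1.1  -0.55 -6.49] zaxis [-0.0145  0.0049 -0.9999]
 turn(tool) [-0.0067  0.0138  0.0001]
```

View pics/s6.png

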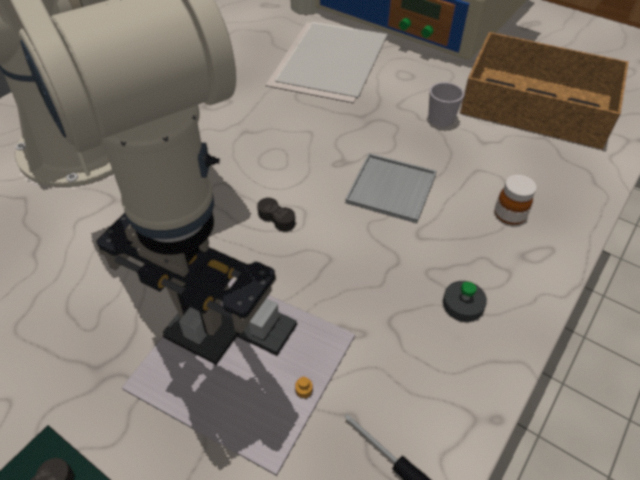

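The sled is held level above the plate. Next: align to the tray's yaw (about 0.23 rad) and carry it over.

```bash
python3 -m inch '[[-0.006,0.012,-0.05,0,-10,0,15],[0,0,-0.05,0,-25,0,15]]'
python3 -c "
from h import *
to([591,258,150],0.23)"
```

```text
time_s: 12.1
tcp_pos: [592.0, -208.9, 178.5]
eef_rot: [[0.975, 0.22, -0.004], [0.22, -0.975, 0.0], [-0.003, -0.001, -1.0]]
ft_force: [-0.1, 0.5, -8.2]
finger_gap: 23.6
t 12.1 tcp [ 592.  -208.9  178.5] yaw 0.2221 shift [ 102.  -455.6   28.6] gap 23.6 F [-0.13  0.47 -8.24] zaxis [-3.6e-03  3.0e-04 -1.0e+00]
 turn(tool) [-0.0011  0.0034 -0.0079]
```

```bash
python3 -m inch '[[0,0.003,-0.007,9,-38,0,15],[0,0,0,9,-40,0,15],[0,0,0,9,-42,0,15],[0,0,0,9,-42,0,15],[0,0,0,9,-42,0,15],[0,0,0,9,-42,0,15]]'
python3 -c "
from h import *
to([591,258,150],0.23)"
```

```text
time_s: 12.7
tcp_pos: [578.4, 49.1, 164.0]
eef_rot: [[0.975, 0.223, -0.021], [0.223, -0.975, 0.002], [-0.02, -0.007, -1.0]]
ft_force: [1.3, -0.1, -7.4]
finger_gap: 24.0
t 12.7 tcp [578.4  49.1 164. ] yaw 0.2252 shift [  59.2 -200.7   14.1] gap 24.0 F [ 1.25 -0.08 -7.39] zaxis [-0.0209  0.0019 -0.9998]
 turn(tool) [-0.0066  0.02   -0.0049]
```

```bash
python3 -m inch '[[-0.006,0.02,-0.005,12,-42,-3,15],[0,0,0,12,-42,-3,15],[0,0,0,12,-42,-3,15],[0,0,0,12,-35,-3,15],[0,0,0,5,-10,0,15],[0,0,0,0,0,0,15],[0,0,0,0,0,0,15]]'
python3 -c "
from h import *
to([591,258,60],0.23)"
```

```text
time_s: 13.4
tcp_pos: [579.5, 237.2, 159.0]
eef_rot: [[0.972, 0.234, -0.022], [0.234, -0.972, -0.006], [-0.023, 0.001, -1.0]]
ft_force: [-0.5, -0.1, -6.6]
finger_gap: 23.7
t 13.4 tcp [579.5 237.2 159. ] yaw 0.2363 shift [ 18.3 -17.6  98.6] gap 23.7 F [-0.53 -0.14 -6.58] zaxis [-0.0223 -0.0059 -0.9997]
 turn(tool) [0.0006 0.0231 0.0063]
```

```bash
python3 -m inch '[[0,0.02,0.006,15,-16,20,15],[0,0.003,0,3,-2,25,15],[0,0,0,0,0,20,15],[0,0,0,0,0,0,15],[0,0,0,0,0,0,15]]'
python3 -c "
from h import *
to([591,258,60],0.23)
c=snap('scene','s7.png')
for p in [(368,155),(436,172),(416,220),(347,202)]: print(ray(c,*p,12))"
```

```text
time_s: 13.9
tcp_pos: [591.2, 250.4, 89.0]
eef_rot: [[0.975, 0.222, -0.004], [0.222, -0.975, -0.005], [-0.005, 0.004, -1.0]]
ft_force: [1.5, -0.3, -7.4]
finger_gap: 23.7
t 13.9 tcp [591.2 250.4  89. ] yaw 0.224 shift [ 1.6 -7.5 28.9] gap 23.7 F [ 1.52 -0.33 -7.36] zaxis [-0.0042 -0.005  -1.    ]
 turn(tool) [ 0.0039  0.0052 -0.006 ]
[509.3716609  307.74562242  12.        ]
[643.6139827  341.78271505  12.        ]
[673.23484742 207.41218948  12.        ]
[547.05201066 173.39040726  12.        ]
```

View pics/s7.png

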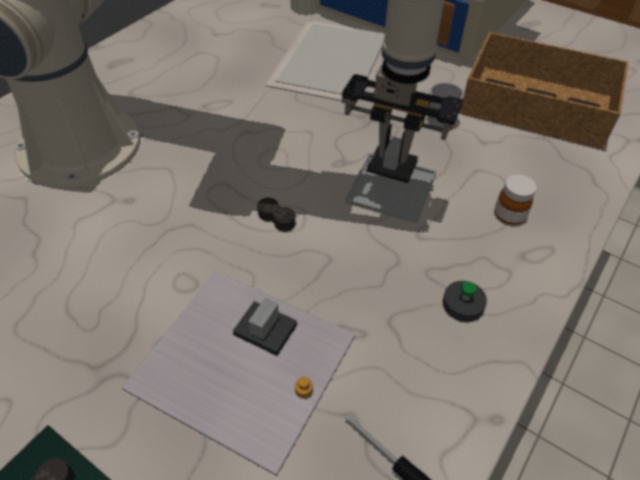

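The sled hangs above the tray around (392,165); the left sled is still on the plate. Both views put the tray centre at about (592,258). I'll descend.

```bash
python3 -m inch '[[0.004,0.005,-0.005,1,-8,20,15],[0,0,0,0,0,12,15],[0,0,0,0,0,5,15],[0,0,0,0,0,0,15]]'
python3 -c "
from h import *
to([592,258,28],0.23)"
```

```text
time_s: 14.35
tcp_pos: [592.8, 256.9, 55.1]
eef_rot: [[0.974, 0.225, 0.004], [0.225, -0.974, 0.001], [0.005, -0.0, -1.0]]
ft_force: [0.6, 0.8, -6.9]
finger_gap: 23.7
t 14.35 tcp [592.8 256.9  55.1] yaw 0.2269 shift [-0.7 -1.3 27.1] gap 23.7 F [ 0.63  0.85 -6.94] zaxis [ 0.0044  0.0013 -1.    ]
 turn(tool) [-0.0003 -0.0046 -0.0031]
```

```bash
python3 -m inch '[[0,-0.004,-0.003,0,-1,13,15],[0,0,0,0,0,8,15],[0,0,0,0,0,0,15]]'
python3 -c "
from h import *
to([592,258,28],0.23)"
```

```text
time_s: 14.65
tcp_pos: [593.9, 258.0, 34.1]
eef_rot: [[0.974, 0.228, 0.002], [0.228, -0.974, 0.001], [0.003, -0.0, -1.0]]
ft_force: [0.7, -0.6, -7.4]
finger_gap: 23.9
t 14.65 tcp [593.9 258.   34.1] yaw 0.23 shift [-1.8 -0.5  6.1] gap 23.9 F [ 0.73 -0.58 -7.38] zaxis [ 0.0024  0.0011 -1.    ]
 turn(tool) [-0.0005 -0.0026 -0.    ]
```

```bash
python3 -m inch '[[0,-0.002,0,-1,0,3,15],[0,0,0,0,0,2,15]]'; python3 -m inch '[[0,0,0,0,0,1.5,15]]'
python3 -c "
from h import *
to([592,258,28],0.23)"
```

```text
time_s: 14.85
tcp_pos: [593.0, 257.8, 28.9]
eef_rot: [[0.974, 0.228, 0.0], [0.228, -0.974, 0.001], [0.0, -0.001, -1.0]]
ft_force: [0.7, -0.6, -7.3]
finger_gap: 23.9
time_s: 14.95
tcp_pos: [593.1, 258.0, 27.5]
eef_rot: [[0.974, 0.228, 0.001], [0.228, -0.974, 0.001], [0.001, -0.001, -1.0]]
ft_force: [-7.2, 3.1, 11.1]
finger_gap: 23.8
t 14.95 tcp [593.1 258.   27.5] yaw 0.2299 shift [-1.1 -0.3 -0.5] gap 23.8 F [-7.2   3.08 11.06] zaxis [ 6.e-04  9.e-04 -1.e+00]
 turn(tool) [-0.0007 -0.0008 -0.0001]
```

Landed on the tray floor (force sign flipped at 27.5 mm, as expected). Now release and retreat.

```bash
python3 -m inch '[[0,0,0,0,0,0,26],[0,0,0,0,0,0,32],[0,0,0,0,0,-1,45],[0,0,0,0,0,-1,45],[0,0,0,0,0,-30,45],[0,0,0,0,0,-45,45],[0,0,0,0,0,-45,45],[0,0,0,0,0,-30,45]]'
python3 -m inch '[[0,0,0,-40,30,-20,45],[0,0,0,-45,30,-20,45],[0,0,0,-45,30,0,45],[0,0,0,-40,30,0,45],[0,0,0,-20,20,0,45],[0,0,0,0,0,0,45],[0,0,0,0,0,0,45]]'
python3 -c "
from h import *
to([592,258,28],0.23)
c=snap('scene','s8.png');P=cloud(c)
u,v=np.meshgrid(range(640),range(480))
for n,m in(('tray',(u>340)&(u<440)&(v>110)&(v<225)&(P[...,2]>46)&(P[...,2]<60)),('plate',(u>200)&(u<330)&(v>270)&(v<360)&(P[...,2]>50)&(P[...,2]<62))):
    q=P[m]; r=cv2.minAreaRect(q[:,:2].astype(np.float32)); A=np.c_[q[:,:2]-q[:,:2].mean(0),np.ones(len(q))]
    print(n,len(q),[np.round(x,2) for x in r],'z',np.median(q[:,2]))
c=snap('top','t8.png')
"
```

```text
time_s: 15.75
tcp_pos: [592.9, 257.7, 184.0]
eef_rot: [[0.974, 0.228, 0.0], [0.228, -0.974, 0.0], [0.0, -0.0, -1.0]]
ft_force: [-0.1, -0.2, -0.0]
finger_gap: 45.4
time_s: 16.45
tcp_pos: [447.9, 84.4, 229.0]
eef_rot: [[0.973, 0.229, 0.02], [0.229, -0.973, 0.006], [0.021, -0.001, -1.0]]
ft_force: [0.2, 0.3, -0.1]
finger_gap: 44.7
t 16.45 tcp [447.9  84.4 229. ] yaw 0.2311 shift [ 175.8 -135.7  204.8] gap 44.7 F [ 0.23  0.31 -0.12] zaxis [ 0.0198  0.006  -0.9998]
 turn(tool) [-0.0013 -0.0207  0.0011]
tray 269 [array([579.12, 352.53]), array([ 26.75, 242.97]), np.float64(8.06)] z 53.49351567091003
plate 504 [array([ 592.71, -128.99]), array([24.88, 49.52]), np.float64(7.48)] z 57.47967082253194
```

View pics/s8.png

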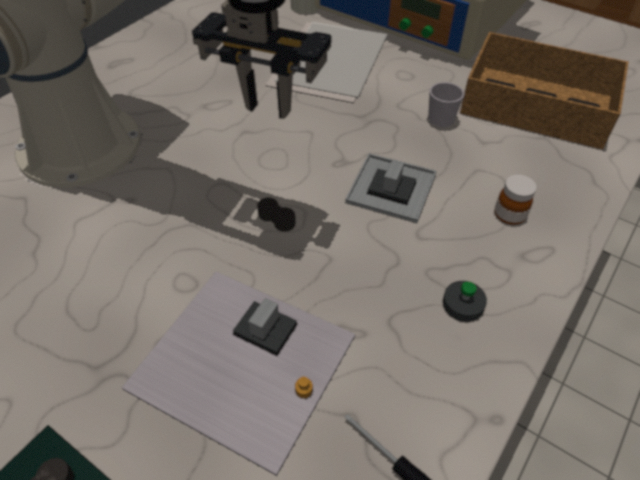

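View pics/t8.png

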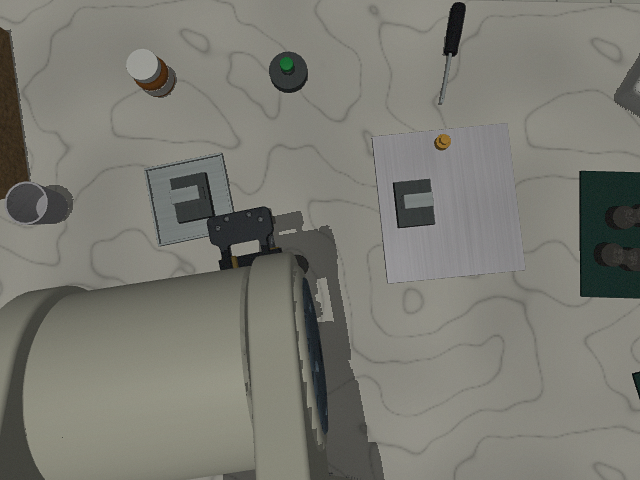

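The sled stands flat and centred in the tray, around (393,183) in the scene view and (191,197) in the top view, with its top at about 53.5 mm, matching floor + 50. The other sled stands on the plate near (265,326) in the scene view, and the gripper is clear.

```bash
python3 -c "
from h import *
print(robot.sign_off())"
```

```text
the job is handed in; nothing more can be done
None
```

I dragged both sleds about 6 cm along the plate. The right one pulled harder, so it is now in the steel tray, and the left one still stands on the plate. The job was handed in at about 16.5 s.

| Sled | Distance dragged | Drag force with little or no vertical load | Friction implied |
|---|---|---|---|
| Right | about 59 mm | about 5–7 N | about 0.7 |
| Left | about 62 mm | about 1.6–3.5 N | about 0.2–0.3 |

**Checks at the end:**
- **Tray:** both camera views show the right sled centred in the tray. Its top is at about 53.5 mm, which fits a sled standing flat on the floor.
- **Plate:** the left sled's top is at 57.5 mm, flat on the plate.
- **Robot:** the gripper was empty and clear of everything.

**What was not clean:**
- **Right drag:** the finger pushed the sled down with up to about 12 N for part of the way, which raised the pull to about 13 N. I backed off, straightened the tool and carried on; the table uses the readings taken with little vertical load.
- **Left drag:** the pull was somewhat above the expected 1 N, but still clearly below the right sled's. The finger also pulled up with 1–2 N during part of that drag; I did not check the sled's flatness during that stretch, only afterwards.
- **Tray position fit:** the last numeric fit of the sled's position in the tray also picked up the nearby cup. Its centring is therefore judged from the pictures and the place where the gripper released it.

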